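# Poke the stuck brass bushing out of its yellow holder

### The arm

A 6-joint arm with a two-finger parallel gripper is mounted at the origin on the work surface. World frame = base frame: x ahead of the robot, y to its left, z up, the work surface at z = 0. Lengths are in mm, angles in rad, forces in N, time in s.
With the tool pointing down it reaches from about 275 to 850 mm from the base axis. Payload 19 kg.
Tool frame: the origin (TCP) lies at the very end of the fingers, on their centre line; the grasp point (between the pads) lies 19 mm behind it (robot.tcp_to_grasp is the distance from the TCP to the grasp point, in mm); z points along the fingers, y is the line along which they close (so a half turn about z gives the same grasp; the last joint's range is limited). The gripper opens to 85 mm and grips with 20 to 120 N. Pads are 22 mm wide; open, the fingers measure 114 mm over their backs; the gripper's body (76 mm by 85 mm) begins 54 mm behind the grasp point. The pads swing forward as they close: fully open they stand 13 mm farther back than shut.
Start: joints at [-1.466, 0.15, 1.437, -0, 1.554, -0.134], TCP at [135.984, -558.658, 231.267] pointing down, gripper open.
Joint ranges: [-2.8, 2.8], [-0.68, 2.1], [0.12, 2.68], [-1.39, 4.53], [0.16, 2.79], [-2.81, 2.81]. Speed limits (rad/s): [1.89, 1.89, 2.22, 3.01, 3.01, 3.01].

### API

Orientations are given as a unit quaternion [x, y, z, w].
In Python, from station import status, cams, close_job, robot gives the robot as it stands.
- The arm moves only by the shell command python3 -m inch 'ROWS' [FORCE]. ROWS is JSON, one flat list of numbers, 7 for each row, row after row: the turn, a rotation vector about the tool's x, y, z in degrees, then the shift along the tool's x, y, z in m, then the opening, from 0 (shut) to 1 (fully open). A call has 1 to 5 rows; each row shifts and turns the commanded pose from where the row before left it, along the tool's axes as they then stand; what a row does not reach is not made up. A row lasts 1/8 s, in which the tool goes at most 62.5 mm and 10.7 degrees, less where a joint would pass 70% of its speed; a pose out of reach is approached as far as the arm can. A call is refused whole if a number of a shift passes 0.0625 or a number of a turn 10.7, either way. A call with a gripper value outside its range is refused whole. The fingers move at their own pace and stop on an object; FORCE is the grip in N (left out, the last holds). Time passes only in rows, so rows that do not move let the fingers close. It gives the time, the measured TCP pose, the force, the opening and the grip force at its end, in the units of the state.
- status.get_state(): the state, without advancing time (a new reading comes with each control period).
- cams.capture(name): name is "scene" or "top" or "wrist"; returns a dict with "image" (420x560x3 uint8, red, green, blue), "vfov" (degrees; the focal length in pixels is half the picture's height over the tangent of half this angle, whatever the lens; pixels are square), "cx", "cy" (the principal point, pixels), "eye" and "orientation" of the camera in the world. Camera axes: x right, y down, z forward; pixel columns grow to the right and rows downward; lengths in mm; the calibration is good to about 2 mm. The wrist camera is an equidistant fisheye: a pixel r from the principal point sees the ray r / f radians off the axis. A picture is of the moment at which its call begins. There is no depth.
- close_job(): hands the job in; it is judged then, once.
The state is a dict: "time_s": time; "joint_positions": joint angles; "joint_vel": joint speeds; "tau": joint torques, N m; "tool_pos": TCP position; "tcp_rot": TCP orientation; "wrist_force": force on the tool from outside, world axes, zero at the start; "torque": the same for the moment, N m; "finger_gap": opening from 0.0 (shut) to 1.0 (fully open); "grasp_force": force on a finger pad.
Only numpy, scipy, OpenCV 4.12 (cv2) and the standard library are available. Lean on these libraries where they do the work, as an engineer would, in place of code of your own. Each camera call takes 0.05 s, during which the arm holds its last target. There are 200 camera calls.

### The job

The brass bushing is stuck down inside one of the yellow holders. Gently press that holder down over the upright steel pin on the grey board, feeling for the hole underneath, until it sits flat on the aluminium anvil and the pin has poked the bushing up; then lift the bushing out and stand it upright in the blue tray, leaving the holder sitting on the anvil and the other holder and the steel bushing in the tray undisturbed.

Things in the scene. Friction and masses are not known exactly. Their poses are not given: they have to be found in the camera images.
- holder: Yellow plastic holder with the stuck brass bushing: a block 50 (its x) x 36 (its y) x 36 mm high, about 100 g, standing on the table; origin at the centre of its flat underside, z up. Grip it from above across its 36 mm width (fingers closing along its y), near the top. Another yellow holder, with a white bushing, stands nearby.
- recess_floor (a point): Point on the holder's axis, 14 mm above its underside: centre of the floor of the round recess (21.5 mm wide, 22 mm deep, open at the top) in which the bushing stands. From here a round access hole 11 mm wide, on the same axis, runs down through the 14 mm thick bottom. Pressed down off the pin's axis the hole binds on the pin and takes more force; ease it sideways.
- bushing: Brass bushing, upright cylinder 20 mm wide, 20 mm high, 45 g, solid to the pin; origin at the centre of its underside, z up. It starts on the recess floor, top 2 mm below the holder's top, held by two hidden spring clips: pushing it up takes about 7 to 17 N for 7 mm, then it is loose. With the holder flat on the anvil it rests on the pin, its top 12 mm above the holder's top.
- board: Dark grey perforated board 210 (its x) x 140 (its y) x 18 mm, fixed, lying on the table, with the anvil and pin at its middle; origin at the centre of its underside, z up.
- anvil (a point): Centre of the top of the round aluminium anvil (64 mm wide), 28 mm above the table. The upright, rigid steel pin (8 mm wide, flat tip 28 mm above the anvil, edge chamfered 1 mm) is clamped in an oversize slot: it stands up to 8 mm off this point along the board's x and likewise along its y; the offset is not reported, look or feel for it. The holder may sit at any yaw.
- tray: Blue open parts tray 130 (its x) x 90 (its y) x 16 mm high, walls and floor 4 mm, fixed; origin at the centre of its underside, z up. A loose steel-grey bushing of the same size stands in it near its +x end.
- tray_spot (a point): Free spot on the tray's inner floor, 25 mm from the tray's centre towards its -x end, 4 mm above the table: a good place for the brass bushing.
- spare_holder: The other yellow holder, same size, with a white bushing fixed in it; origin at the centre of its underside. Not to be touched.
- steel_bushing: Steel-grey bushing 20 mm wide, 20 mm high, already in the tray; origin at the centre of its underside. Leave it alone.
There are look-alikes about, which are no part of the job. Leave any orange look-alike of the holder alone. Of the things that look like the tray, take the one that is farthest to the robot's right at the start.

How it is judged:
By the outcome, as a careful person would: the job done as asked, in the order asked, and still so for the second after the job is handed in, with the robot touching nothing.
It also fails if it takes over 72 s, if anything falls off the work surface, if the arm or the gripper's body presses on something with over 40 N, if the wrist force passes 120 N, or if a joint passes its speed limit or range.

## Working session

There is one attempt and no reset: what is moved stays moved. The work goes in short steps, Python scripts to look and compute and a shell command to move; the robot and the scene stay as the last step left them, time stands still between calls to the robot, and variables do not carry over. Pictures are saved under pics/ and viewed, at most 12 in all, crops included, and the job is handed in when it is done.

```bash
ls; mkdir -p pics; cat > h.py <<'E'
import numpy as np,cv2,json
from scipy.spatial.transform import Rotation as R
from station import status,cams,close_job,robot
def cap(n,fn=None):
    c=cams.capture(n)
    if fn: cv2.imwrite('pics/'+fn,c['image'][:,:,::-1])
    d={k:(np.array(v).tolist()) for k,v in c.items() if k!='image'}
    if fn: json.dump(d,open('pics/'+fn+'.json','w'))
    return c
def ray(c,u,v,fish=False):
    f=210/np.tan(np.radians(c['vfov'])/2)
    x,y=(u-c['cx']),(v-c['cy'])
    if fish:
        r=np.hypot(x,y)+1e-9;t=r/f;d=np.array([x/r*np.sin(t),y/r*np.sin(t),np.cos(t)])
    else: d=np.array([x/f,y/f,1])
    return R.from_quat(c['orientation']).apply(d)
def pt(c,u,v,z,fish=False):
    d=ray(c,u,v,fish);e=np.array(c['eye']);return e+d*(z-e[2])/d[2]
def load(fn): return json.load(open('pics/'+fn+'.json'))
E
python3 - <<'E'
from h import *
for n in ['scene','top','wrist']:
    c=cap(n,n+'0.png');print(n,c['vfov'],c['cx'],c['cy'],c['eye'],c['orientation'])
print(status.get_state())
a=cv2.imread('pics/top0.png');
cv2.imwrite('pics/top0b.png',cv2.resize(a,(800,600),interpolation=cv2.INTER_CUBIC))
E
```

```text
pics
scene 42.664047507519186 276.66024252945425 206.92224057903852 [1165.86218347  544.00771174 1013.35831479] [ 0.44914966  0.81488394 -0.3219565  -0.17485068]
top 50.64185091919153 283.18067884544706 207.45044047605745 [ 309.30828013   71.35800442 1075.31772281] [ 0.71463087 -0.69663543  0.05024816 -0.03843055]
wrist 65.70646984690485 274.972719753148 203.00698908570212 [ 202.78386509 -542.70350071  373.00862855] [ 0.77899441 -0.61169436 -0.08532716  0.10824509]
{'time_s': 0.15, 'joint_positions': array([-1.46602816e+00,  1.50878815e-01,  1.43784926e+00,  3.07306185e-05,
        1.55379064e+00, -1.33996637e-01]), 'joint_vel': array([ 1.54347435e-03, -1.93483776e-03, -1.74458795e-03,  2.13449399e-04,
       -4.73217685e-05,  6.72526826e-04]), 'tau': array([ 2.43510898e-03, -7.13381338e+01, -5.71044910e+01, -2.56672565e-04,
        7.17719580e-03,  3.24908092e-05]), 'tool_pos': array([ 135.96253292, -558.5103474 ,  230.82699675]), 'tcp_rot': array([ 9.92882306e-01,  1.19098749e-01,  2.21279176e-05, -4.62756372e-04]), 'wrist_force': array([-0.04326033,  1.05132349, -0.26351874]), 'torque': array([-0.03993416,  0.00604787,  0.00067803]), 'grasp_force': 0.0, 'finger_gap': 1.0019631000705305}
```

View pics/top0b.png

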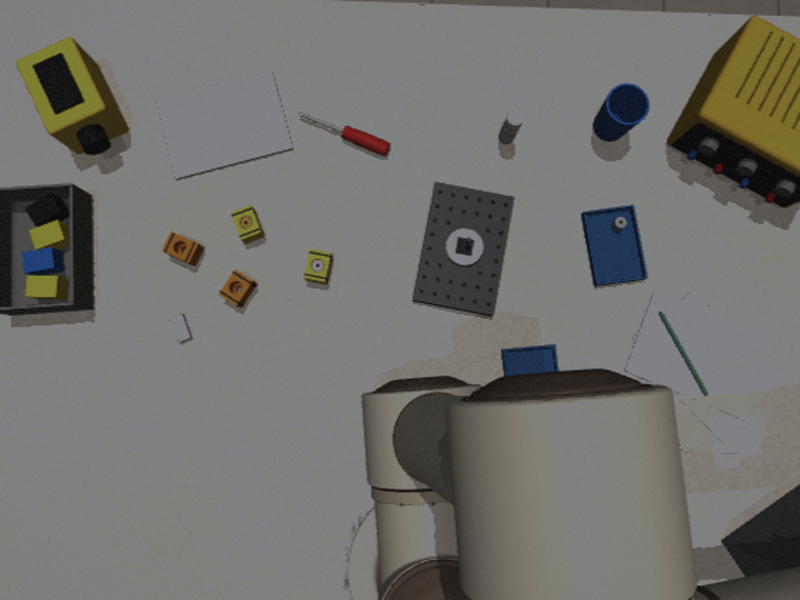

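View pics/scene0.png

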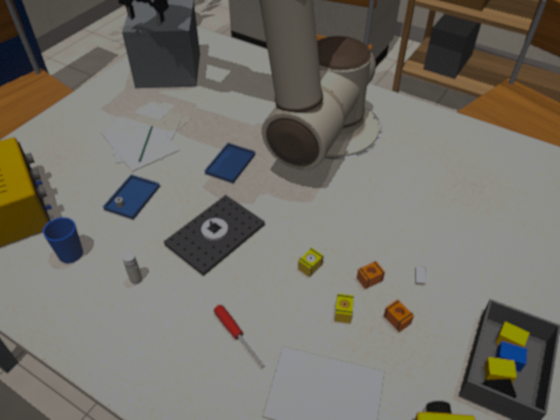

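The top picture shows the two yellow holders at about (246,223) and (318,267) px (in 800x600), the board and anvil at (464,247), and the right-hand tray with the steel bushing at (614,246). The upper-left holder looks like the brass one, so I'll enlarge to check.

```bash
python3 - <<'E'
from h import *
a=cv2.imread('pics/top0.png')
def crop(x,y,w,h,s): 
    return cv2.convertScaleAbs(cv2.resize(a[y:y+h,x:x+w],None,fx=s,fy=s,interpolation=cv2.INTER_CUBIC),alpha=1.7)
A=crop(150,135,90,75,4.4444) # 400x333
B=crop(280,120,90,75+0,4.4444)
C=crop(400,135,60,75,3.2)
h=333
im=np.hstack([cv2.resize(A,(400,333)),cv2.resize(B,(400,333))])
C=crop(400,135,60,70,3.7143)
im2=np.zeros((260,800,3),np.uint8);im2[:,:223]=cv2.resize(C,(223,260))
s=cv2.imread('pics/scene0.png')
D=cv2.convertScaleAbs(cv2.resize(s[240:325,295:385],(275,260),interpolation=cv2.INTER_CUBIC),alpha=1.4);im2[:,225:500]=D
E_=cv2.convertScaleAbs(cv2.resize(s[195:260,180:255],(300,260),interpolation=cv2.INTER_CUBIC),alpha=1.4);im2[:,500:800]=E_
cv2.imwrite('pics/mix1.png',np.vstack([im,im2]))
E
```

```text
(no output)
```

View pics/mix1.png

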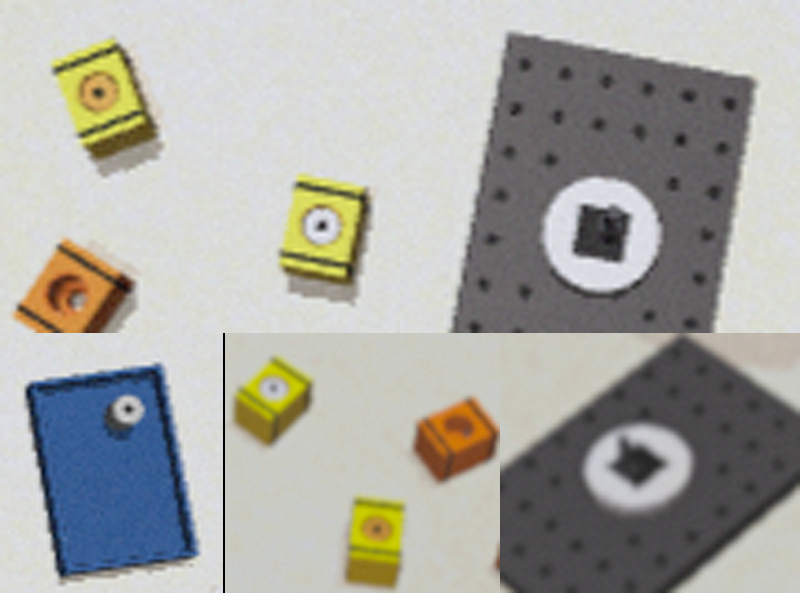

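The crops show the brass bushing in the upper-left yellow holder at (98,92) of the mosaic, with the white one in the other holder. The anvil disc is centred at (601,236) and the pin tip is near (610,212). The tray corners are (28,385), (162,368), (195,555) and (62,575).

```bash
python3 - <<'E'
from h import *
c=load('top0.png')
A=lambda u,v:(150+u/4.4444,135+v/4.4444)
B=lambda u,v:(280+(u-400)/4.4444,120+v/4.4444)
C=lambda u,v:(400+u/3.7143,135+(v-333)/3.7143)
f=lambda n,p,z:print(n,pt(c,*p,z)[:2].round(1))
f('brass',A(98,92),34);f('stripe',A(55,72),36);f('stripe2',A(118,45),36);f('s3',A(80,137),36)
f('white',A(321,225),34)
f('anvil',B(601,236),28);f('pin tip',B(610,212),56);f('b1',B(508,35),18);f('b2',B(755,78),18)
for p in [(28,385),(162,368),(195,555),(62,575)]: f('tray',C(*p),16)
f('steel',C(127,408),24)
print(R.from_quat(status.get_state()['tcp_rot']).as_matrix().round(3))
E
```

```text
brass [558.4 324. ]
stripe [568.2 347.1]
stripe2 [584.1 314.3]
s3 [533.1 331.7]
white [489.2 201.5]
anvil [527.6 -43.7]
pin tip [534.8 -45.2]
b1 [641.5   8.2]
b2 [ 621.1 -129. ]
tray [ 596.2 -247. ]
tray [ 610.4 -336.6]
tray [ 485.2 -355.7]
tray [ 469.6 -267.9]
steel [ 580.4 -309.8]
[[ 0.972  0.237 -0.   ]
 [ 0.237 -0.972  0.001]
 [ 0.    -0.001 -1.   ]]
```

```bash
python3 -m inch '[0,0,-6.1,0,0,0,1, 0,0,-6.1,0,0,0,1, 0,0,0,0.048,-0.027,0,1, 0,0,0,0.048,-0.027,0,1, 0,0,0,0.048,-0.027,0,1]'; python3 -m inch '[0,0,0,0.048,-0.027,0,1, 0,0,0,0.048,-0.027,0,1, 0,0,0,0.048,-0.027,0,1, 0,0,0,0.048,-0.027,0,1, 0,0,0,0.048,-0.027,0,1]';  python3 -m inch '[0,0,0,0.048,-0.027,0,1, 0,0,0,0.048,-0.027,0,1, 0,0,0,0.048,-0.027,0,1, 0,0,0,0,0,0,1, 0,0,0,0,0,0,1]'
python3 -c "
from h import *
c=cap('wrist','w1.png');print(c['eye'])
a=cv2.imread('pics/w1.png');cv2.imwrite('pics/w1b.png',cv2.resize(a,(800,600),interpolation=cv2.INTER_CUBIC))"
```

```text
time_s: 0.78
tool_pos: [230.8, -421.4, 231.0]
tcp_rot: [0.975, 0.224, 0.0, -0.0]
wrist_force: [-0.0, 0.7, 0.4]
finger_gap: 1.0
grasp_force: 0.0
time_s: 1.4
tool_pos: [387.8, -195.0, 231.4]
tcp_rot: [0.975, 0.224, 0.0, 0.0]
wrist_force: [0.1, -0.9, -0.1]
finger_gap: 1.001
grasp_force: 0.0
time_s: 2.02
tool_pos: [481.2, -61.0, 231.1]
tcp_rot: [0.975, 0.224, -0.0, -0.0]
wrist_force: [-1.1, 0.1, -0.5]
finger_gap: 1.001
grasp_force: 0.0
[543.04700906 -31.12884264 373.25163576]
```

View pics/w1b.png

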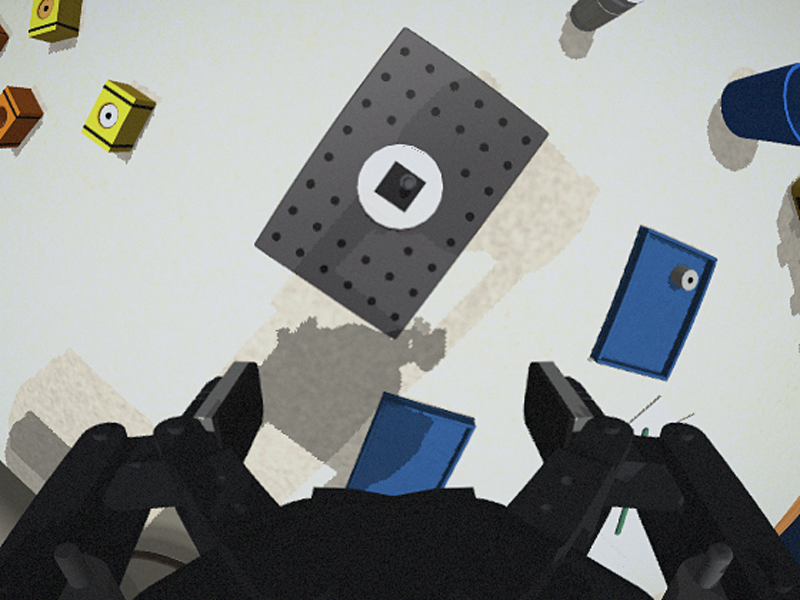

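The wrist view shows the anvil disc at (400,187) with the pin close to (407,182). The tray corners are about (640,228), (717,260), (667,380) and (590,360). I'll enlarge the pin area.

```bash
python3 -c "
from h import *
a=cv2.imread('pics/w1.png')
P=cv2.resize(a[95:165,245:315],(600,600),interpolation=cv2.INTER_CUBIC)
cv2.imwrite('pics/pin.png',cv2.convertScaleAbs(P,alpha=1.6))"
```

```text
(no output)
```

View pics/pin.png

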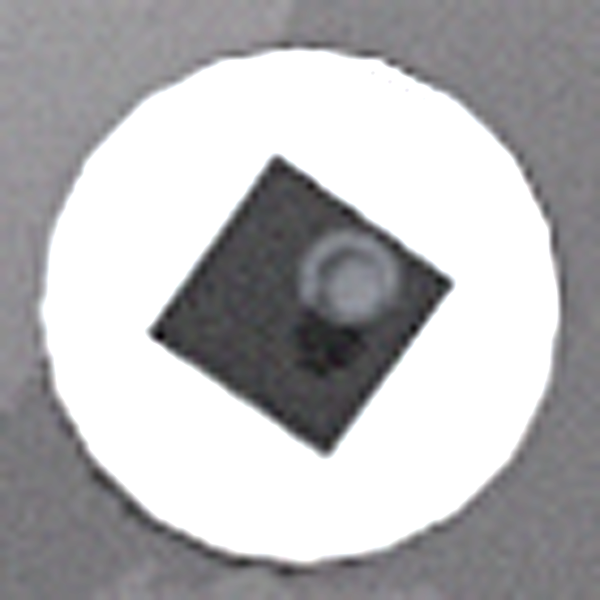

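```bash
python3 - <<'E'
from h import *
c=load('w1.png')
P=lambda u,v:(245+(u+.5)/8.5714-.5,95+(v+.5)/8.5714-.5)
W=lambda u,v:((u+.5)*.7-.5,(v+.5)*.7-.5)
print('view axis',ray(c,c['cx'],c['cy'],True).round(3))
f=lambda n,p,z:print(n,pt(c,*p,z,True)[:2].round(1))
f('anvil',P(300,305),28)
sq=[pt(c,*P(*p),28,True)[:2] for p in [(276,155),(453,283),(327,455),(150,332)]]
print('square',np.mean(sq,0),np.linalg.norm(sq[0]-sq[1]))
f('tip56',P(352,286),56);f('ring56',P(349,278),56);f('ring28',P(350,278),28);f('ring18',P(350,278),18)
f('brass',W(46,8),34);f('white',W(109,115),34)
for n,p in zip('abcd',[(640,228),(717,260),(667,380),(590,360)]): f('tray'+n,W(*p),16)
f('steel',W(688,279),24)
for p in [(404,28),(548,133),(398,338),(255,243)]: f('board',W(*p),18)
E
```

```text
view axis [-0.246 -0.12  -0.962]
anvil [528.6 -43.6]
square [528.59839358 -43.88610476] 26.88559603646376
tip56 [534.3 -47. ]
ring56 [535.  -46.2]
ring28 [534.4 -47.7]
ring18 [534.1 -48.2]
brass [557.1 323.1]
white [488.5 200.3]
traya [ 593.7 -241.3]
trayb [ 611.7 -337.1]
trayc [ 487.  -358.2]
trayd [ 470.5 -263.7]
steel [ 579.3 -308.9]
board [641.    7.2]
board [ 619.6 -128.4]
board [417.2 -97.1]
board [439.2  40.7]
```

```bash
python3 -m inch '[0,0,0,0.034,-0.0446,0,1, 0,0,0,0.034,-0.0446,0,1, 0,0,0,0.034,-0.0446,0,1, 0,0,0,0.034,-0.0446,0,1, 0,0,0,0.034,-0.0446,0,1]' >/dev/null;  python3 -m inch '[0,0,0,0.034,-0.0446,0,1, 0,0,0,0.033,-0.0446,0,1, 0,0,0,0,0,0.05,1, 0,0,0,0,0,0.05,1, 0,0,0,0,0,0,1]'
python3 -c "
from h import *
c=cap('wrist','w2.png');print(c['eye'])
a=cv2.imread('pics/w2.png');cv2.imwrite('pics/w2b.png',cv2.convertScaleAbs(cv2.resize(a[90:300,170:380],(600,600),interpolation=cv2.INTER_CUBIC),alpha=1.2))"
```

```text
time_s: 3.32
tool_pos: [557.2, 321.4, 128.2]
tcp_rot: [0.975, 0.223, -0.003, 0.001]
wrist_force: [-0.1, -0.4, 1.3]
finger_gap: 0.997
grasp_force: 0.0
[619.89346999 351.45757347 269.97888211]
```

View pics/w2b.png

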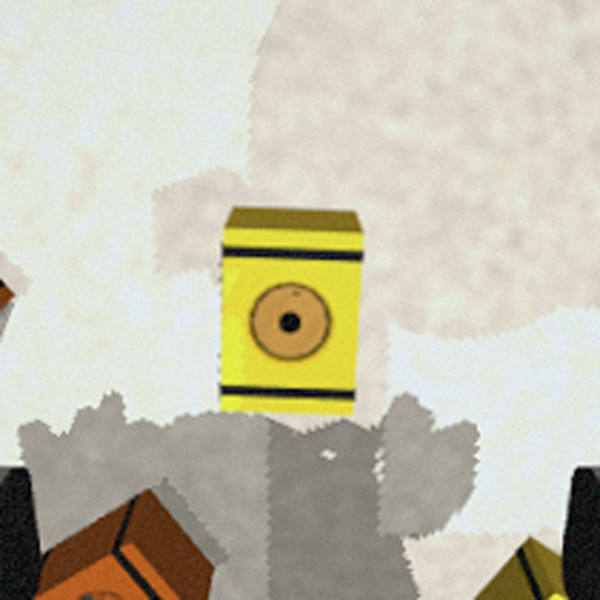

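The brass holder fills the middle of the crop: top-face corners at (223,228), (364,236), (354,413) and (221,408), and bushing centre at (290,321).

```bash
python3 - <<'E'
from h import *
c=load('w2.png')
P=lambda u,v:(170+(u+.5)/2.857-.5,90+(v+.5)/2.857-.5)
g=lambda p,z:pt(c,*P(*p),z,True)[:2]
q=[g(p,36) for p in [(223,228),(364,236),(354,413),(221,408)]]
print(np.round(q,1),np.mean(q,0).round(1),'bush',g((290,321),34).round(1))
for i,j in [(0,1),(3,2),(3,0),(2,1)]:
    d=q[j]-q[i];print(np.linalg.norm(d).round(1),np.degrees(np.arctan2(d[1],d[0])).round(1))
d=g((361,255),36)-g((222,249),36);e=g((353,397),36)-g((221,390),36)
print('stripes',[np.degrees(np.arctan2(x[1],x[0])).round(1) for x in(d,e)])
s=status.get_state();M=R.from_quat(s['tcp_rot']).as_matrix();print(M.round(4),s['tool_pos'])
print('tool err',M.T@(np.append(g((290,321),34),0)-s['tool_pos']))
E
```

```text
[[573.  350.8]
 [586.8 317.4]
 [542.3 297.8]
 [527.9 330.8]] [557.5 324.2] bush [557.6 324.4]
36.2 -67.5
36.1 -66.5
49.3 23.9
48.7 23.7
stripes [np.float64(-66.7), np.float64(-67.4)]
[[ 9.004e-01  4.351e-01 -1.700e-03]
 [ 4.351e-01 -9.004e-01 -7.000e-04]
 [-1.900e-03 -1.000e-04 -1.000e+00]] [558.43793427 322.06163684 131.3870105 ]
tool err [  0.48705508  -2.44997771 131.38663024]
```

```bash
python3 -m inch '[0,0,2.3,0.0005,-0.0024,0,1, 0,0,0,0,0,0.045,1, 0,0,0,0,0,0.045,1, 0,0,0,0,0,0.025,1, 0,0,0,0,0,0.008,1]'; python3 -m inch '[0,0,0,0,0,0,1, 0,0,0,0,0,0,1]'; python3 -c "
from h import *
s=status.get_state();M=R.from_quat(s['tcp_rot']).as_matrix();print(M.round(4),s['tool_pos'])
print('tool err',M.T@(np.array([557.5,324.3,8])-s['tool_pos']))"
```

```text
time_s: 4.0
tool_pos: [558.8, 325.5, 9.7]
tcp_rot: [0.979, 0.204, 0.001, -0.0]
wrist_force: [0.1, 1.0, 0.6]
finger_gap: 0.998
grasp_force: 0.0
time_s: 4.25
tool_pos: [558.8, 326.0, 10.4]
tcp_rot: [0.979, 0.204, 0.001, -0.0]
wrist_force: [0.2, 0.0, 0.9]
finger_gap: 0.998
grasp_force: 0.0
[[ 9.166e-01  3.998e-01  2.400e-03]
 [ 3.998e-01 -9.166e-01  1.200e-03]
 [ 2.700e-03 -1.000e-04 -1.000e+00]] [558.7526971  326.02278751  10.41845001]
tool err [-1.84348238  1.07845977  2.41343003]
```

```bash
python3 -m inch '[0,0,0.2,-0.0016,0.001,0.001,1, 0,0,0,0,0,0,0.5, 0,0,0,0,0,0,0.3, 0,0,0,0,0,0,0.2, 0,0,0,0,0,0,0.2]' 60; python3 -m inch '[0,0,0,0,0,0,0.2, 0,0,0,0,0,0,0.2, 0,0,0,0,0,0,0.2, 0,0,0,0,0,0,0.2]'
```

```text
time_s: 4.88
tool_pos: [556.8, 324.3, 7.6]
tcp_rot: [0.979, 0.203, 0.0, -0.0]
wrist_force: [-1.0, 0.1, 3.4]
finger_gap: 0.41
grasp_force: 60.8
time_s: 5.38
tool_pos: [556.8, 324.3, 7.6]
tcp_rot: [0.979, 0.203, 0.0, -0.0]
wrist_force: [-0.9, 0.6, 5.1]
finger_gap: 0.408
grasp_force: 60.8
```

```bash
python3 -m inch '[0,0,0,0,0,-0.04,0.2, 0,0,0,0,0,-0.05,0.2, 0,0,0,-0.01,0.02,-0.03,0.2, 0,0,0,-0.021,0.0415,0,0.2, 0,0,0,-0.021,0.0415,0,0.2]'; python3 -m inch '[0,0,0,-0.021,0.0415,0,0.2, 0,0,0,-0.021,0.0415,0,0.2, 0,0,0,-0.021,0.0415,0,0.2, 0,0,0,-0.021,0.0415,0,0.2, 0,0,0,-0.021,0.0415,0,0.2]'; python3 -m inch '[0,0,0,-0.0115,0.0215,0,0.2, 0,0,0,0,0,0,0.2, 0,0,0,0,0,0,0.2, 0,0,0,0,0,0,0.2]'
python3 -c "
from h import *
s=status.get_state();M=R.from_quat(s['tcp_rot']).as_matrix();print(s)
print('tool err',M.T@(np.array([533.7,-47.3,67])-s['tool_pos']))
c=cap('wrist','w3.png');cv2.imwrite('pics/w3b.png',cv2.resize(c['image'][60:340,110:440,::-1],(707,600),interpolation=cv2.INTER_CUBIC))"
```

```text
time_s: 6.0
tool_pos: [549.4, 207.9, 127.3]
tcp_rot: [0.979, 0.203, 0.0, -0.0]
wrist_force: [-0.5, -0.8, -1.8]
finger_gap: 0.413
grasp_force: 60.5
time_s: 6.62
tool_pos: [535.3, -24.5, 127.1]
tcp_rot: [0.979, 0.203, -0.0, -0.0]
wrist_force: [1.5, 0.3, -1.0]
finger_gap: 0.413
grasp_force: 60.5
time_s: 7.12
tool_pos: [533.8, -46.6, 127.2]
tcp_rot: [0.979, 0.203, -0.0, -0.0]
wrist_force: [-0.1, -0.7, -1.0]
finger_gap: 0.413
grasp_force: 60.4
{'time_s': 7.125, 'joint_positions': array([-2.31077490e-01,  1.27893237e-01,  1.67729844e+00,  2.14404623e-04,
        1.33663316e+00,  9.30617494e-01]), 'joint_vel': array([ 0.00119909, -0.00011852, -0.00185284, -0.00081737, -0.00163642,
       -0.00286162]), 'tau': array([-6.12355247e-01, -6.65793872e+01, -5.44774282e+01, -1.74246845e-02,
       -1.66724272e-03,  1.33605275e-02]), 'tool_pos': array([533.75128704, -46.61495111, 127.22516296]), 'tcp_rot': array([ 9.79157397e-01,  2.03102849e-01, -6.12482338e-05, -1.43523646e-04]), 'wrist_force': array([-0.14750098, -0.68023056, -0.99687532]), 'torque': array([ 0.02733615,  0.03541618, -0.03065583]), 'grasp_force': 60.380429346696474, 'finger_gap': 0.41271814332128925}
tool err [-0.3158142   0.62655793 60.22499367]
```

View pics/w3b.png

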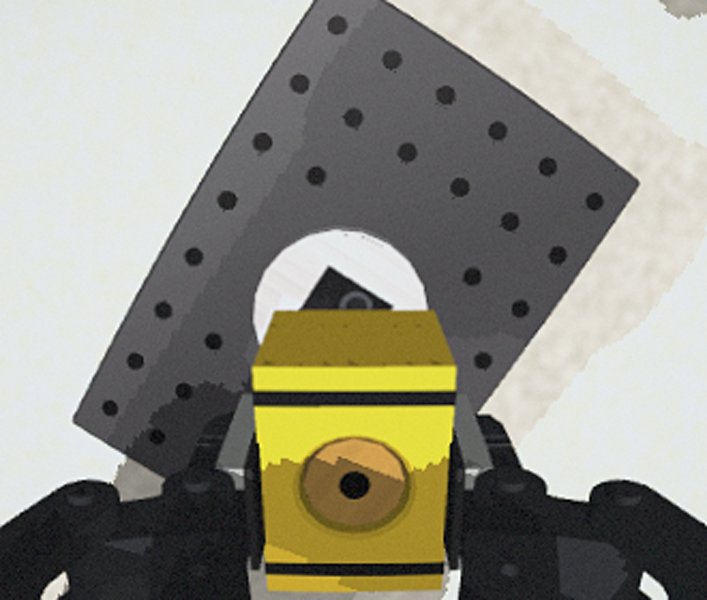

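The holder is gripped straight, with its bushing centred at (354,483) in the crop. The pin shows behind it as a ring at (356,302).

```bash
python3 - <<'E'
from h import *
c=load('w3.png');s=status.get_state();M=R.from_quat(s['tcp_rot']).as_matrix()
P=lambda u,v:(110+(u+.5)*330/707-.5,60+(v+.5)*280/600-.5)
b=pt(c,*P(354,485),153.6,True);print('bush',b, M.T@(b-s['tool_pos']))
for z in(28,56):
  p=pt(c,*P(356,303),z,True);print(z,p, M.T@(p-s['tool_pos']))
E
```

```text
bush [534.25909232 -46.73640539 153.6       ] [  0.38351716   0.29245824 -26.35246742]
28 [535.59487649 -46.98398592  28.        ] [ 1.51392688  1.08034459 99.24732169]
56 [542.69637278 -43.79976788  56.        ] [ 9.29527827  0.97825418 71.24713166]
```

```bash
python3 -m inch '[0,0,0,0,0.0007,0.03,0.2, 0,0,0,0,0,0.025,0.2, 0,0,0,0,0,0.005,0.2, 0,0,0,0,0,0,0.2]'; python3 -m inch '[0,0,0,0,0,0.001,0.2, 0,0,0,0,0,0.001,0.2, 0,0,0,0,0,0.001,0.2, 0,0,0,0,0,0.001,0.2, 0,0,0,0,0,0,0.2]'; python3 -m inch '[0,0,0,0,0,0.001,0.2, 0,0,0,0,0,0.001,0.2, 0,0,0,0,0,0,0.2]'
```

```text
time_s: 7.68
tool_pos: [534.3, -47.8, 67.8]
tcp_rot: [0.979, 0.203, 0.0, -0.0]
wrist_force: [0.3, 0.4, -1.0]
finger_gap: 0.411
grasp_force: 60.4
time_s: 8.3
tool_pos: [534.0, -48.0, 63.3]
tcp_rot: [0.979, 0.203, -0.0, -0.0]
wrist_force: [-0.2, -0.2, -2.6]
finger_gap: 0.413
grasp_force: 60.4
time_s: 8.68
tool_pos: [534.0, -48.0, 61.2]
tcp_rot: [0.979, 0.203, -0.0, -0.0]
wrist_force: [0.7, 0.1, -1.1]
finger_gap: 0.404
grasp_force: 60.4
```

```bash
python3 -m inch '[0,0,0,0,0,0.0015,0.2, 0,0,0,0,0,0.0015,0.2, 0,0,0,0,0,0.0015,0.2, 0,0,0,0,0,0.0015,0.2]'; python3 -m inch '[0,0,0,0,0,0.0015,0.2, 0,0,0,0,0,0.0015,0.2, 0,0,0,0,0,0.001,0.2, 0,0,0,0,0,0,0.2]'
```

```text
time_s: 9.18
tool_pos: [534.0, -48.1, 55.2]
tcp_rot: [0.979, 0.203, -0.0, -0.0]
wrist_force: [-0.7, -1.0, -1.7]
finger_gap: 0.407
grasp_force: 60.4
time_s: 9.68
tool_pos: [534.0, -48.0, 51.2]
tcp_rot: [0.979, 0.203, -0.0, -0.0]
wrist_force: [0.1, -0.1, -1.8]
finger_gap: 0.412
grasp_force: 60.4
```

No contact so far, so the pin is in the hole. Pressing on gently.

```bash
python3 -m inch '[0,0,0,0,0,0.001,0.2, 0,0,0,0,0,0.001,0.2, 0,0,0,0,0,0.001,0.2, 0,0,0,0,0,0.001,0.2]'; python3 -m inch '[0,0,0,0,0,0.001,0.2, 0,0,0,0,0,0.001,0.2, 0,0,0,0,0,0.001,0.2]'
```

```text
time_s: 10.18
tool_pos: [534.6, -48.2, 48.1]
tcp_rot: [0.979, 0.203, 0.001, 0.0]
wrist_force: [-1.0, 0.7, 8.9]
finger_gap: 0.413
grasp_force: 61.6
time_s: 10.55
tool_pos: [534.7, -48.2, 45.2]
tcp_rot: [0.979, 0.203, 0.001, 0.0]
wrist_force: [-1.0, 0.2, 9.4]
finger_gap: 0.412
grasp_force: 61.8
```

```bash
python3 -m inch '[0,0,0,0,0,0.001,0.2, 0,0,0,0,0,0.001,0.2, 0,0,0,0,0,0.001,0.2, 0,0,0,0,0,0.001,0.2]'; python3 -m inch '[0,0,0,0,0,0.001,0.2, 0,0,0,0,0,0.001,0.2, 0,0,0,0,0,0.001,0.2, 0,0,0,0,0,0,0.2]'
```

```text
time_s: 11.05
tool_pos: [533.9, -48.0, 40.1]
tcp_rot: [0.979, 0.203, -0.0, -0.0]
wrist_force: [-0.3, -0.2, -0.5]
finger_gap: 0.406
grasp_force: 60.6
time_s: 11.55
tool_pos: [534.0, -48.0, 37.2]
tcp_rot: [0.979, 0.203, -0.0, -0.0]
wrist_force: [-0.3, -0.2, -1.2]
finger_gap: 0.412
grasp_force: 60.6
```

```bash
python3 -m inch '[0,0,0,0,0,0.0007,0.2, 0,0,0,0,0,0.0005,0.2, 0,0,0,0,0,0.0005,0.2, 0,0,0,0,0,0,0.2]'; python3 -m inch '[0,0,0,0,0,0.0004,0.2, 0,0,0,0,0,0.0004,0.2, 0,0,0,0,0,0,0.2]'
```

```text
time_s: 12.05
tool_pos: [534.0, -48.1, 35.6]
tcp_rot: [0.979, 0.203, 0.0, -0.0]
wrist_force: [0.1, 0.7, -0.7]
finger_gap: 0.414
grasp_force: 60.7
time_s: 12.42
tool_pos: [534.1, -48.0, 35.6]
tcp_rot: [0.979, 0.203, 0.0, 0.0]
wrist_force: [-6.9, 0.7, 13.1]
finger_gap: 0.411
grasp_force: 62.5
```

```bash
python3 -m inch '[0,0,0,0,0,-0.0006,0.5, 0,0,0,0,0,0,0.8, 0,0,0,0,0,0,0.8, 0,0,0,0,0,0,0.8, 0,0,0,0,0,0,0.8]'; python3 -m inch '[0,0,0,0,0,-0.015,0.8, 0,0,0,0,0,-0.03,0.8, 0,0,0,0,0,-0.04,0.8, 0,0,0,0,0,0,0.8]'
python3 -c "
from h import *
s=status.get_state();M=R.from_quat(s['tcp_rot']).as_matrix()
c=cap('wrist','w4.png');cv2.imwrite('pics/w4b.png',cv2.resize(c['image'][60:340,110:440,::-1],(707,600),interpolation=cv2.INTER_CUBIC))"
```

```text
time_s: 13.05
tool_pos: [534.0, -48.0, 35.4]
tcp_rot: [0.979, 0.203, -0.0, -0.0]
wrist_force: [-0.1, -0.1, 0.4]
finger_gap: 0.803
grasp_force: 0.0
time_s: 13.55
tool_pos: [535.5, -48.4, 124.5]
tcp_rot: [0.979, 0.203, 0.003, 0.001]
wrist_force: [0.6, 0.1, 0.2]
finger_gap: 0.798
grasp_force: 0.0
```

View pics/w4b.png

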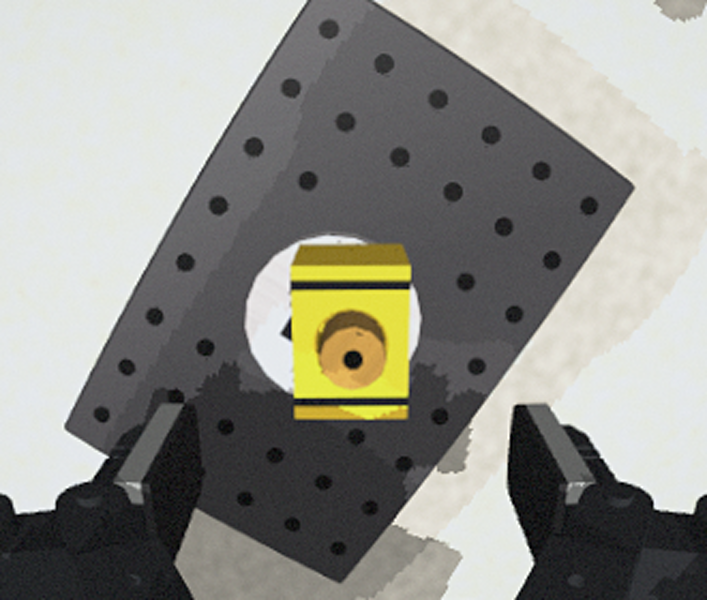

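The holder sits flat and the bushing stands proud, with its top at (353,357) in the crop. The finger pads reach right to the tips, so I can grip it with the tip ends.

```bash
python3 -m inch '[0,0,0,0,0,0,0.5, 0,0,0,0,0,0.03,0.5, 0,0,0,0,0,0.015,0.5, 0,0,0,0,0,0,0.5]'
python3 - <<'E'
from h import *
c=load('w4.png');s=status.get_state();M=R.from_quat(s['tcp_rot']).as_matrix()
P=lambda u,v:(110+(u+.5)*330/707-.5,60+(v+.5)*280/600-.5)
b=pt(c,*P(353,358),76,True);print('bush',b, M.T@(b-s['tool_pos']))
E
```

```text
time_s: 14.1
tool_pos: [533.3, -47.9, 74.2]
tcp_rot: [0.979, 0.203, -0.001, -0.001]
wrist_force: [-0.1, 0.6, 0.9]
finger_gap: 0.498
grasp_force: 0.0
bush [534.94580917 -48.86521654  76.        ] [ 1.12400304  1.54916336 -1.81967542]
```

```bash
python3 -m inch '[0,0,0,0.0005,0.0003,0.004,0.5, 0,0,0,0,0,0.003,0.45, 0,0,0,0,0,0,0.4, 0,0,0,0,0,0,0.35]'; python3 -m inch '[0,0,0,0,0,0,0.3, 0,0,0,0,0,0,0.26, 0,0,0,0,0,0,0.1, 0,0,0,0,0,0,0.1, 0,0,0,0,0,0,0.1]' 30
```

```text
time_s: 14.6
tool_pos: [534.7, -48.1, 68.7]
tcp_rot: [0.979, 0.203, 0.0, 0.0]
wrist_force: [0.5, 0.1, -0.1]
finger_gap: 0.353
grasp_force: 0.0
time_s: 15.22
tool_pos: [534.7, -48.1, 68.6]
tcp_rot: [0.979, 0.203, 0.0, 0.0]
wrist_force: [-0.1, -0.6, 3.4]
finger_gap: 0.213
grasp_force: 29.3
```

```bash
python3 -m inch '[0,0,0,0,0,0,0.1, 0,0,0,0,0,-0.002,0.1, 0,0,0,0,0,-0.003,0.1, 0,0,0,0,0,-0.005,0.1, 0,0,0,0,0,-0.005,0.1]'; python3 -m inch '[0,0,0,0,0,-0.01,0.1, 0,0,0,0,0,-0.02,0.1, 0,0,0,0,0,-0.02,0.1, 0,0,0,0,0,0,0.1, 0,0,0,0,0,0,0.1]'
python3 -c "
from h import *
s=status.get_state();M=R.from_quat(s['tcp_rot']).as_matrix();print(s['tool_pos'])
c=cap('wrist','w5.png');cv2.imwrite('pics/w5b.png',cv2.resize(c['image'][60:340,110:440,::-1],(707,600),interpolation=cv2.INTER_CUBIC))"
```

```text
time_s: 15.85
tool_pos: [534.6, -48.1, 83.8]
tcp_rot: [0.979, 0.203, 0.0, -0.0]
wrist_force: [0.4, -0.1, -0.4]
finger_gap: 0.207
grasp_force: 29.3
time_s: 16.48
tool_pos: [534.4, -48.1, 133.0]
tcp_rot: [0.979, 0.203, -0.0, -0.0]
wrist_force: [-0.3, -0.6, -0.4]
finger_gap: 0.211
grasp_force: 29.3
[534.3877714  -48.07786783 132.95483606]
```

View pics/w5b.png

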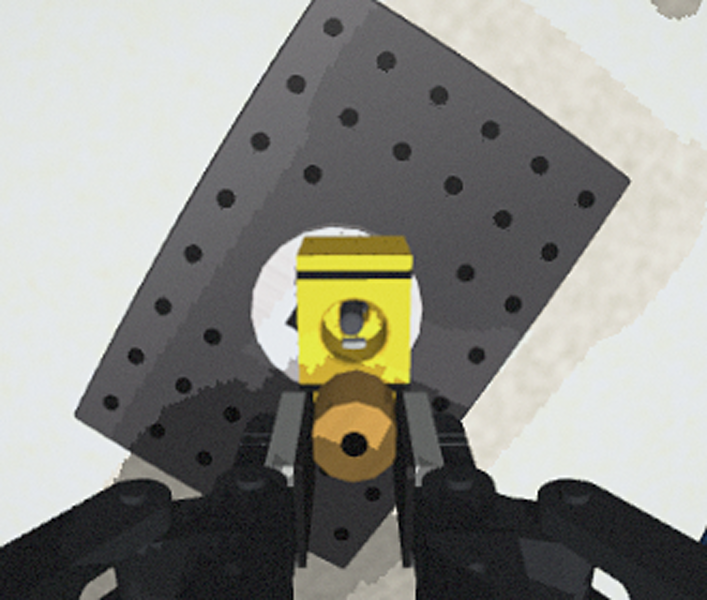

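The brass bushing is held upright by its top end, and the holder is on the anvil with the pin visible in its empty recess at (352,318). Next stop is the tray spot, at about (516,-305).

```bash
python3 -m inch '[0,0,0,-0.0238,0.0457,0,0.1, 0,0,0,-0.0238,0.0457,0,0.1, 0,0,0,-0.0238,0.0457,0,0.1, 0,0,0,-0.0238,0.0457,0,0.1, 0,0,0,-0.0236,0.0458,0,0.1]'; python3 -m inch '[0,0,0,0,0,0,0.1, 0,0,0,0,0,0.04,0.1, 0,0,0,0,0,0.03,0.1, 0,0,0,0,0,0,0.1, 0,0,0,0,0,0,0.1]'
python3 -c "
from h import *
c=cap('wrist','w6.png');cv2.imwrite('pics/w6b.png',cv2.resize(c['image'][60:340,110:440,::-1],(707,600),interpolation=cv2.INTER_CUBIC))"
```

```text
time_s: 17.15
tool_pos: [515.7, -306.6, 132.5]
tcp_rot: [0.979, 0.203, -0.0, -0.001]
wrist_force: [0.9, -0.1, 0.1]
finger_gap: 0.21
grasp_force: 29.4
time_s: 17.77
tool_pos: [516.8, -305.0, 64.5]
tcp_rot: [0.979, 0.203, 0.0, 0.0]
wrist_force: [0.4, -0.9, -0.4]
finger_gap: 0.21
grasp_force: 29.4
```

View pics/w6b.png

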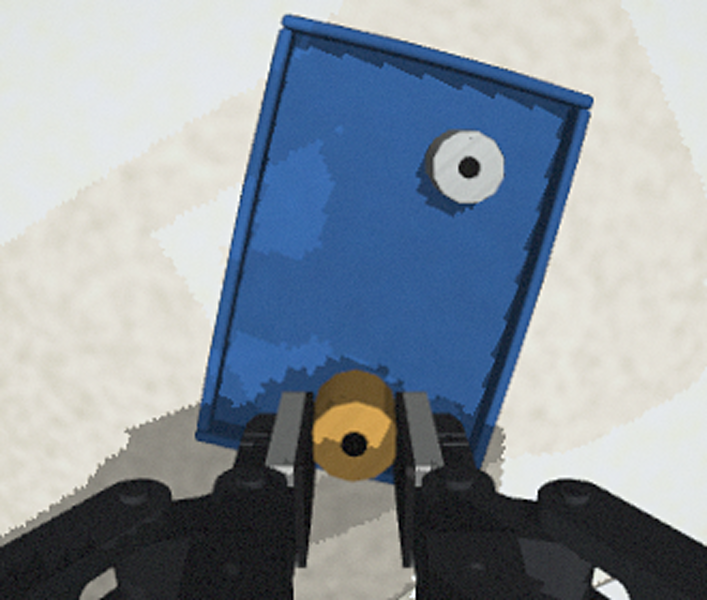

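The bushing hangs over the tray's free end, clear of its walls. The steel bushing is well away at (468,167).

```bash
python3 -m inch '[0,0,0,0,0,0.025,0.1, 0,0,0,0,0,0.013,0.1, 0,0,0,0,0,0.006,0.1, 0,0,0,0,0,0,0.1, 0,0,0,0,0,0,0.1]'; python3 -m inch '[0,0,0,0,0,0.001,0.1, 0,0,0,0,0,0.001,0.1, 0,0,0,0,0,0.0005,0.1, 0,0,0,0,0,0,0.1]'
```

```text
time_s: 18.45
tool_pos: [516.6, -305.3, 20.1]
tcp_rot: [0.979, 0.203, 0.0, 0.0]
wrist_force: [-0.4, -0.4, -0.9]
finger_gap: 0.206
grasp_force: 29.4
time_s: 18.95
tool_pos: [516.3, -305.1, 16.9]
tcp_rot: [0.979, 0.203, -0.0, -0.0]
wrist_force: [-0.6, 1.0, 0.0]
finger_gap: 0.21
grasp_force: 29.4
```

```bash
python3 -m inch '[0,0,0,0,0,0.0004,0.1, 0,0,0,0,0,0.0004,0.1, 0,0,0,0,0,0,0.1]'; python3 -m inch '[0,0,0,0,0,0,0.24, 0,0,0,0,0,0,0.3, 0,0,0,0,0,0,0.4, 0,0,0,0,0,0,0.4, 0,0,0,0,0,0,0.4]';  python3 -m inch '[0,0,0,0,0,-0.01,0.4, 0,0,0,0,0,-0.03,0.4, 0,0,0,0,0,-0.05,0.4, 0,0,0,0,0,-0.05,0.4, 0,0,0,0,0,0,0.4]'
python3 -c "
from h import *
c=cap('wrist','w7.png');d=cap('top','t7.png')
a=cv2.resize(c['image'][60:340,110:440,::-1],(400,340),interpolation=cv2.INTER_CUBIC)
b=cv2.resize(d['image'][90:260,120:320,::-1],(400,340),interpolation=cv2.INTER_CUBIC)
cv2.imwrite('pics/fin.png',np.hstack([a,b]))"
```

```text
time_s: 19.32
tool_pos: [516.4, -305.1, 16.6]
tcp_rot: [0.979, 0.203, 0.0, 0.0]
wrist_force: [-2.0, 0.6, 6.4]
finger_gap: 0.207
grasp_force: 30.1
time_s: 19.95
tool_pos: [516.3, -305.1, 16.1]
tcp_rot: [0.979, 0.203, -0.0, -0.0]
wrist_force: [0.3, 0.1, 0.1]
finger_gap: 0.398
grasp_force: 0.0
time_s: 20.58
tool_pos: [517.6, -306.0, 161.1]
tcp_rot: [0.979, 0.203, 0.002, 0.003]
wrist_force: [-0.6, -0.3, -0.6]
finger_gap: 0.398
grasp_force: 0.0
```

View pics/fin.png

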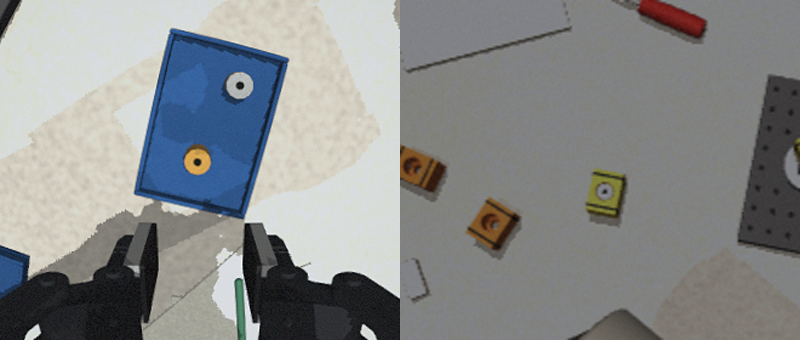

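The brass bushing stands upright in the tray at (197,161) with the steel one undisturbed. The other holder is still in its place, and the pressed holder is on the anvil.

```bash
python3 -c "
from station import close_job
print(close_job())"
```

```text
the job is handed in; nothing more can be done
None
```

The job is handed in at about 21 s of the 72 s allowed: the brass bushing stands upright in the blue tray, its holder sits flat on the anvil, and the other holder and the steel bushing were not touched.

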